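Line up the doming punches by size

TASK

Line the four domed steel punches up on the marks of the wooden board in order of size: the thickest on the mark next to the red end block, then thinner and thinner, so that the thinnest is farthest from the red block. Stand each one upright in the middle of its mark, never let one fall over, and leave all four standing free.

Things in the scene. Friction and masses are not known exactly. Their poses are not given: they have to be found in the camera images.
- punch46_center (a point): Doming punch, polished steel: an upright cylinder 46 mm in diameter and 40 mm high with a half-ball dome of the same diameter on top (63 mm high in all), with a dark band round its foot, the thickest of four; 450 g give or take 20 percent. It stands loose on the bench. The point is on its axis, half-way up, 31.5 mm above its flat foot; z points up.
- punch38_center (a point): Doming punch, polished steel: an upright cylinder 38 mm in diameter and 40 mm high with a half-ball dome of the same diameter on top (59 mm high in all), with a dark band round its foot, second thickest of four; 320 g give or take 20 percent. It stands loose on the bench. The point is on its axis, half-way up, 29.5 mm above its flat foot; z points up.
- punch30_center (a point): Doming punch, polished steel: an upright cylinder 30 mm in diameter and 40 mm high with a half-ball dome of the same diameter on top (55 mm high in all), with a dark band round its foot, third thickest of four; 200 g give or take 20 percent. It stands loose on the bench. The point is on its axis, half-way up, 27.5 mm above its flat foot; z points up.
- punch22_center (a point): Doming punch, polished steel: an upright cylinder 22 mm in diameter and 40 mm high with a half-ball dome of the same diameter on top (51 mm high in all), with a dark band round its foot, the thinnest of four; 110 g give or take 20 percent. It stands loose on the bench. The point is on its axis, half-way up, 25.5 mm above its flat foot; z points up.
- mark1: Mark: flat black round inlay 52 mm across with a white centre dot, flush with the top of a fixed light-wood board (70 mm wide, 410 long, 10 thick) that lies along y, turned up to 0.2 rad. Four like marks stand in a row 80 mm apart; this is number 1 from the +y end. Origin: the mark's centre, at the board's top; x across the board, y along it, z up.
- mark2: Mark: flat black round inlay 52 mm across with a white centre dot, flush with the top of a fixed light-wood board (70 mm wide, 410 long, 10 thick) that lies along y, turned up to 0.2 rad. Four like marks stand in a row 80 mm apart; this is number 2 from the +y end. Origin: the mark's centre, at the board's top; x across the board, y along it, z up.
- mark3: Mark: flat black round inlay 52 mm across with a white centre dot, flush with the top of a fixed light-wood board (70 mm wide, 410 long, 10 thick) that lies along y, turned up to 0.2 rad. Four like marks stand in a row 80 mm apart; this is number 3 from the +y end. Origin: the mark's centre, at the board's top; x across the board, y along it, z up.
- mark4: Mark: flat black round inlay 52 mm across with a white centre dot, flush with the top of a fixed light-wood board (70 mm wide, 410 long, 10 thick) that lies along y, turned up to 0.2 rad. Four like marks stand in a row 80 mm apart; this is number 4 from the +y end. Origin: the mark's centre, at the board's top; x across the board, y along it, z up.
- red_block: Red painted square block, 30 x 30 mm and 14 mm high, fixed on top of the board at one of its two ends (either one), in line with the marks, 65 mm beyond the nearest mark's centre; a dark brown wooden block like it is at the other end. The origin is the centre of its underside, at the height of the board's top.
There are look-alikes about, which are no part of the job. What is shaped like the part that bears punch46_center but blue or turquoise is not meant.

How it is judged:
By the outcome, as a careful person would: the job done as asked, in the order asked, and still so for the second after the job is handed in, with the robot touching nothing.
It also fails if it takes over 93 s, if anything falls off the work surface, if the arm or the gripper's body presses on something with over 40 N, if the wrist force passes 120 N, or if a joint passes its speed limit or range.

ROBOT

A 6-joint arm with a two-finger parallel gripper is mounted at the origin on the work surface. World frame = base frame: x ahead of the robot, y to its left, z up, the work surface at z = 0. Lengths are in mm, angles in rad, forces in N, time in s.
With the tool pointing down it reaches from about 325 to 775 mm from the base axis. Payload 5.5 kg.
Tool frame: the origin (TCP) lies midway between the tips of the shut fingers; the grasp point (between the pads) lies 19 mm behind it (grasp_offset is the distance from the TCP to the grasp point, in mm); z points along the fingers, y is the line along which they close (so a half turn about z gives the same grasp; the last joint's range is limited). The gripper opens to 88 mm and grips with 3 to 60 N. Pads are 20 mm wide; open, the fingers measure 115 mm over their backs; the gripper's body (75 mm by 178 mm) begins 61 mm behind the grasp point.
Start: joints at [-1.375, 0.091, 1.231, -0, 1.82, -0.057], TCP at [150.068, -580.944, 222.631] pointing down, gripper open.
Joint ranges: [-2.87, 2.87], [-0.86, 2.18], [0.17, 2.46], [-1.51, 4.65], [0.06, 2.69], [-2.65, 2.65]. Speed limits (rad/s): [2.57, 2.57, 3.01, 3.14, 3.14, 3.14].

INTERFACE

Orientations are given as a 3x3 rotation matrix whose columns are the frame's x, y, z axes.
In Python, from plant import observe, read_camera, hand_in, grasp_offset gives the robot as it stands.
- The arm moves only by the shell command python3 -m inch 'ROWS' [FORCE]. ROWS is a JSON object of lists of equal length, an entry for each row: "linear": the shift along the world's x, y, z in mm, a list of three; "twist": the turn about the world's z in rad; "hand": the finger opening in mm, from 0 to 87.8. In form: {"linear": [[tx, ty, tz], ...], "twist": [twist, ...], "hand": [hand, ...]}. A call has 1 to 8 rows; each row is the pose to reach, as a shift and turn from the pose commanded when the call began; what a row does not reach only later rows make up. A row lasts 1/10 s, in which the tool goes at most 50 mm and 8.59 degrees, less where a joint would pass 70% of its speed; a pose out of reach is approached as far as the arm can. A call with a gripper value outside its range is refused whole. The fingers move at their own pace and stop on an object; FORCE is the grip in N (left out, the last holds). Time passes only in rows, so rows that repeat a pose let the fingers close. It gives the time, the measured TCP pose, the force, the opening and the grip force at its end, in the units of the state.
- observe(): the state, without advancing time (a new reading comes with each control period).
- read_camera(name): name is "scene" or "top" or "wrist"; returns a dict with "image" (480x640x3 uint8, red, green, blue), "K" (3x3 intrinsics, pixels), "camera_from_world" (4x4, takes a point from world to camera coordinates); the wrist camera has in their place "T_tool_cam" (4x4, takes a point from camera to tool coordinates, whose origin is the TCP and whose axes are the flange's). Camera axes: x right, y up, looking along -z (the intrinsics and any distortion apply to the point x, -y, -z); pixel columns grow to the right and rows downward; lengths in mm; the calibration is good to about 2 mm. The wrist camera is an equidistant fisheye: a pixel r from the principal point sees the ray r / f radians off the axis. A picture is of the moment at which its call begins: read the wrist's pose just before it. There is no depth.
- hand_in(): hands the job in; it is judged then, once.
The state is a dict: "t": time; "qpos": joint angles; "qd": joint speeds; "tau": joint torques, N m; "tcp_pos": TCP position; "ee_rot": TCP orientation; "force": force on the tool from outside, world axes, zero at the start; "ft_torque": the same for the moment, N m; "finger_gap": finger opening in mm; "grip_force": force on a finger pad.
Only numpy, scipy, OpenCV 4.12 (cv2) and the standard library are available. Lean on these libraries where they do the work, as an engineer would, in place of code of your own. Each camera call takes 0.05 s, during which the arm holds its last target. There are 200 camera calls.

## Working session

There is one attempt and no reset: what is moved stays moved. The work goes in short steps, Python scripts to look and compute and a shell command to move; the robot and the scene stay as the last step left them, time stands still between calls to the robot, and variables do not carry over. Pictures are saved under pics/ and viewed, at most 17 in all, crops included, and the job is handed in when it is done.

```bash
ls; mkdir -p pics; python3 - <<'E'
from plant import *
import cv2,numpy as np
s=observe();print(s['t'],s['tcp_pos'],s['ee_rot'],s['finger_gap'],grasp_offset)
for n in("scene","top"):
    c=read_camera(n);cv2.imwrite(f"pics/{n}0.png",c["image"][:,:,::-1]);print(n,c["K"],np.round(c["camera_from_world"],3).tolist(),[k for k in c])
E
```

```text
pics
0.0 [ 149.99447388 -580.64584859  221.50696597] [[ 9.68232088e-01  2.50052969e-01 -3.68736424e-04]
 [ 2.50053213e-01 -9.68230242e-01  1.89468992e-03]
 [ 1.16751084e-04 -1.92670331e-03 -9.99998137e-01]] 88.12872706475227 18.700000000000003
scene [[464.79128841   0.         318.65416765]
 [  0.         464.79128841 240.78627842]
 [  0.           0.           1.        ]] [[-0.362, 0.932, -0.019, 201.181], [-0.562, -0.202, 0.802, 249.877], [0.744, 0.301, 0.597, -1117.471], [0.0, 0.0, 0.0, 1.0]] ['image', 'K', 'camera_from_world']
top [[454.61902348   0.         314.89397813]
 [  0.         454.61902348 241.97244806]
 [  0.           0.           1.        ]] [[0.025, -0.999, 0.02, -28.654], [0.981, 0.028, 0.19, -503.72], [-0.19, 0.015, 0.982, -864.104], [0.0, 0.0, 0.0, 1.0]] ['image', 'K', 'camera_from_world']
```

View pics/scene0.png

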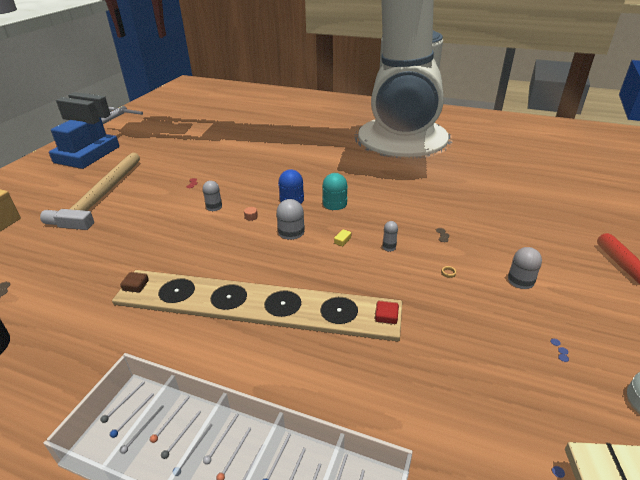

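View pics/top0.png

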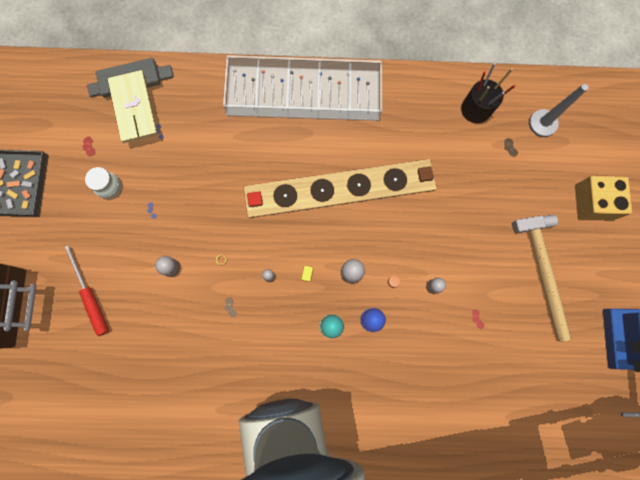

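The scene view shows the board with its red end block at (387,312), marks at (177,290) to (339,310), and steel punches at (525,267), (390,235), (290,218) and (212,195). In the top view the red end is on the left (+y), and the punches are at (167,266), (268,275), (353,271) and (437,285). The blue and teal look-alikes are not part of the job.

```bash
cat > h.py <<'E'
from plant import *
import cv2,numpy as np
def ray(c,u,v):
    K=c["K"];T=c["camera_from_world"];R=T[:3,:3];o=-R.T@T[:3,3]
    d=R.T@np.array([(u-K[0,2])/K[0,0],-(v-K[1,2])/K[1,1],-1]);return o,d
def plane(c,u,v,z):
    o,d=ray(c,u,v);return o+d*(z-o[2])/d[2]
def tri(a,b):
    (o,d),(p,e)=a,b
    s=np.linalg.lstsq(np.c_[d,-e],p-o,rcond=None)[0]
    A,B=o+d*s[0],p+e*s[1];return (A+B)/2,np.linalg.norm(A-B)
def near(mask,u,v,r):
    m=np.zeros_like(mask);cv2.circle(m,(u,v),r,255,-1);m&=mask
    cs=cv2.findContours(m,cv2.RETR_EXTERNAL,cv2.CHAIN_APPROX_NONE)[0]
    return max(cs,key=cv2.contourArea)
E
python3 - <<'E'
from h import *
T=read_camera("top");S=read_camera("scene")
def masks(c):
    h=cv2.cvtColor(c["image"],cv2.COLOR_RGB2HSV)
    return cv2.inRange(h,(0,0,75),(180,75,255)),cv2.inRange(h,(0,0,0),(180,140,75)),h
gt,bt,ht=masks(T);gs,bs,hs=masks(S)
P={46:((353,271),(290,215)),38:((167,266),(525,262)),30:((437,285),(212,190)),22:((268,275),(390,231))}
for d,(a,b) in P.items():
    ct=near(gt,*a,20);cs=near(gs,*b,24)
    (u,v),r=cv2.minEnclosingCircle(ct)
    x,y,w,hh=cv2.boundingRect(cs)
    us,vs=x+(w-1)/2,y+(w-1)/2
    X,e=tri(ray(T,u,v),ray(S,us,vs))
    print(d,"top c",(u,v),r,"diam mm",2*r/454.6*(-(T["camera_from_world"]@np.r_[X,1])[2]),"scene",(x,y,w,hh),"plane40",plane(T,u,v,40).round(1),"scene40",plane(S,us,vs,40).round(1),"tri",X.round(1),round(e,1))
M=[]
for a,b in zip([(285,196),(322,190),(359,184),(395,180)],[(339,310),(283,303),(229,296),(177,290)]):
    q=[]
    for c,m,p in((T,bt,a),(S,bs,b)):
        (u,v),ax,an=cv2.fitEllipse(cv2.convexHull(near(m,*p,24)));q.append(plane(c,u,v,10))
    print("mark",q[0].round(1),q[1].round(1),ax);M.append(q[0])
M=np.array(M);print(np.linalg.norm(np.diff(M,axis=0),axis=1))
E
```

```text
46 top c (352.2547302246094, 270.4905700683594) 11.96087646484375 diam mm 47.91591700246778 scene (277, 199, 27, 33) plane40 [449.9 -91.7  40. ] scene40 [448.3 -93.2  40. ] tri [449.9 -91.9  41.2] 0.8
38 top c (166.5, 265.5) 11.597513198852539 diam mm 46.38365796814266 scene (512, 247, 30, 35) plane40 [449.7 279.2  40. ] scene40 [453.4 283.   40. ] tri [450.1 281.9  37. ] 3.3
30 top c (436.0, 285.5) 9.34087085723877 diam mm 37.37253303928181 scene (203, 181, 16, 13) plane40 [ 424.2 -259.7   40. ] scene40 [ 424.9 -264.1   40. ] tri [ 425.2 -261.5   40.2] 4.0
22 top c (267.78570556640625, 275.21429443359375) 5.911870002746582 diam mm 23.606888824375662 scene (383, 221, 15, 23) plane40 [435.8  76.9  40. ] scene40 [437.4  77.4  40. ] tri [435.9  77.1  38.9] 0.1
mark [611.1  50.5  10. ] [611.   51.7  10. ] (26.161975860595703, 36.461402893066406)
mark [625.7 -27.9  10. ] [625.5 -27.4  10. ] (24.672245025634766, 36.00210189819336)
mark [ 640.2 -106.4   10. ] [ 640.3 -106.    10. ] (23.46990394592285, 35.87932205200195)
mark [ 654.9 -185.    10. ] [ 654.9 -184.9   10. ] (21.92962074279785, 36.31571578979492)
[79.74387891 79.82781902 79.94615337]
```

```bash
python3 -m inch '{"linear":[[40,45,-10],[80,90,-20],[120,135,-35],[160,180,-50],[200,225,-65],[230,265,-75],[255,300,-82],[274,321,-82]],"twist":[0,0,0,0,0,0,0,0],"hand":[80,70,60,60,60,60,60,60]}' 20; python3 - <<'E'
from h import *
s=observe();c=read_camera("wrist");print(s["tcp_pos"],c["K"],c["T_tool_cam"].round(3).tolist(),c.keys())
cv2.imwrite("pics/w1.png",c["image"][:,:,::-1])
E
```

```text
t: 1.0
tcp_pos: [405.5, -281.4, 143.6]
ee_rot: [[0.968, 0.25, -0.001], [0.25, -0.968, 0.0], [-0.0, -0.001, -1.0]]
force: [0.4, -0.9, -0.5]
finger_gap: 59.7
grip_force: 0.0
[ 405.47893258 -281.35469618  143.55788183] [[371.64829954   0.         317.45382691]
 [  0.         371.64829954 240.82982245]
 [  0.           0.           1.        ]] [[0.001, 0.954, 0.3, 83.001], [1.0, -0.001, 0.001, 1.384], [0.001, 0.3, -0.954, -161.024], [0.0, 0.0, 0.0, 1.0]] dict_keys(['image', 'K', 'T_tool_cam'])
```

View pics/w1.png

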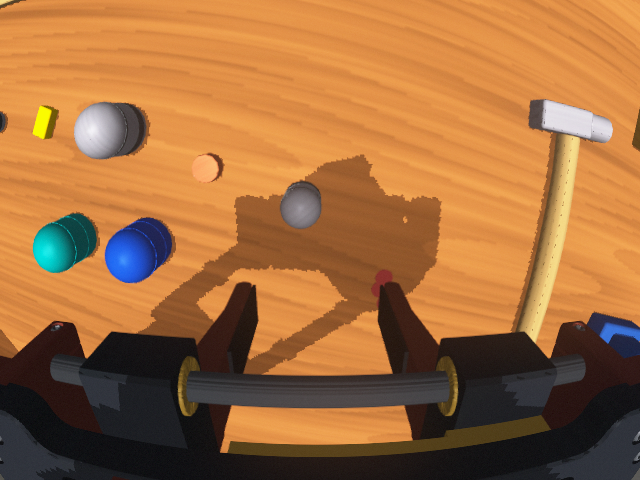

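The wrist view shows the 30 mm punch at (301,205), the 46 mm at (101,130), the look-alikes at (63,245) and (135,254), and the fingertips at about (245,290) and (390,290).

```bash
cat >> h.py <<'E'
def wcast(s,c,u,v,z):
    K=c["K"];a=np.array([u-K[0,2],-(v-K[1,2])]);r=np.hypot(*a);th=r/K[0,0]
    d=np.r_[a/r*np.sin(th),-np.cos(th)];M=c["T_tool_cam"];R=s["ee_rot"]
    o=R@M[:3,3]+s["tcp_pos"];d=R@M[:3,:3]@d
    return o+d*(z-o[2])/d[2],o,d
def wproj(s,c,X):
    M=c["T_tool_cam"];p=np.linalg.inv(M)@np.r_[s["ee_rot"].T@(np.array(X)-s["tcp_pos"]),1]
    a=p[:2]/np.hypot(*p[:2])*np.arctan2(np.hypot(*p[:2]),-p[2])*c["K"][0,0]
    return c["K"][0,2]+a[0],c["K"][1,2]-a[1],c["K"][0,0]*np.linalg.norm(p[:3])**-1
def dome(D,x,y,base=0):
    s=observe();c=read_camera("wrist");z=base+40
    u,v,k=wproj(s,c,(x,y,z));r=k*D/2
    w=int(r*2.2);x0,y0=max(int(u)-w,0),max(int(v)-w,0)
    g=cv2.cvtColor(c["image"],cv2.COLOR_RGB2GRAY)[y0:y0+2*w,x0:x0+2*w]
    h=cv2.HoughCircles(cv2.resize(g,None,fx=4,fy=4,interpolation=cv2.INTER_CUBIC),cv2.HOUGH_GRADIENT_ALT,1,10,param1=120,param2=.5,minRadius=int(r*4*.88),maxRadius=int(r*4*1.15))
    print("tcp",s["tcp_pos"].round(1),"pred px",round(u),round(v),"r",round(r,1))
    for q in ([] if h is None else h[0][:3]):
        U,V=x0+q[0]/4,y0+q[1]/4;print("circle",U,V,q[2]/4,"->",wcast(s,c,U,V,z)[0].round(1))
    return s,c
E
python3 -m inch '{"linear":[[0,0,0],[0,0,0],[0,0,0]],"twist":[0,0,0],"hand":[60,60,60]}'
python3 -c "
from h import *
s,c=dome(30,424,-261)
dome(46,450,-92)"
```

```text
t: 1.35
tcp_pos: [404.3, -284.5, 144.8]
ee_rot: [[0.969, 0.248, 0.0], [0.248, -0.969, -0.001], [-0.0, 0.001, -1.0]]
force: [0.0, 0.2, -0.5]
finger_gap: 59.7
grip_force: 0.0
tcp [ 404.3 -284.5  144.8] pred px 291 208 r 20.4
circle 298.75 200.25 20.602585 -> [ 430.7 -264.9   40. ]
tcp [ 404.2 -284.6  144.8] pred px 96 130 r 26.8
circle 96.25 129.75 27.717373 -> [449.9 -92.2  40. ]
```

```bash
python3 -m inch '{"linear":[[26,20,-10],[26,20,-40],[26,20,-60],[26,20,-60],[26,20,-60]],"twist":[0,0,0,0,0],"hand":[60,60,60,60,60]}'
python3 -c "
from h import *
s,c=dome(30,430,-265)
cv2.imwrite('pics/w2.png',c['image'][:,:,::-1])"
```

```text
t: 1.95
tcp_pos: [430.5, -264.0, 84.9]
ee_rot: [[0.969, 0.249, -0.0], [0.249, -0.969, 0.0], [-0.0, -0.0, -1.0]]
force: [-0.4, 0.5, 0.5]
finger_gap: 60.0
grip_force: 0.0
tcp [ 430.5 -264.    84.9] pred px 317 271 r 25.1
circle 313.0 276.25 25.61618 -> [ 426.2 -263.7   40. ]
circle 314.5 262.25 23.056332 -> [ 435.2 -262.3   40. ]
```

View pics/w2.png

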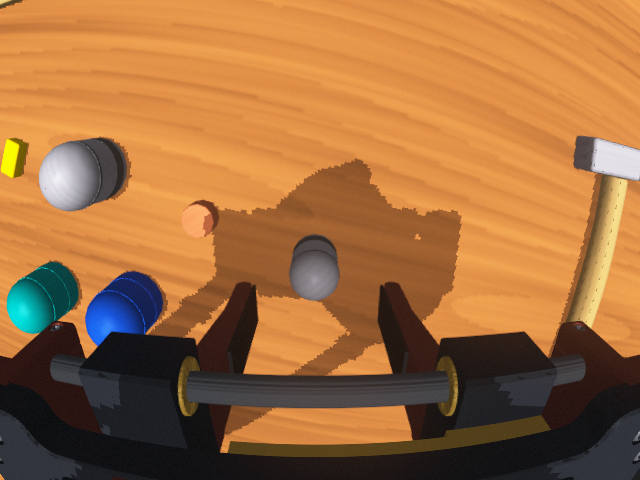

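The dome outline is centred at about (314,275), so the first circle is the right one. The 30 mm punch is at (426,-264).

```bash
python3 -m inch '{"linear":[[-4.5,0,-15],[-4.5,0,-40],[-4.5,0,-60],[-4.5,0,-75],[-4.5,0,-75],[-4.5,0,-75],[-4.5,0,-75],[-4.5,0,-75]],"twist":[0,0,0,0,0,0,0,0],"hand":[60,60,60,60,60,50,40,25]}' 20
python3 -m inch '{"linear":[[0,0,0],[0,0,0],[0,0,0],[0,0,10],[0,0,40],[0,0,70],[0,0,70]],"twist":[0,0,0,0,0,0,0],"hand":[20,20,20,20,20,20,20]}' 25
python3 -c "
from h import *
s,c=dome(30,426,-264,70)
cv2.imwrite('pics/w3.png',c['image'][:,:,::-1])"
```

```text
t: 2.8
tcp_pos: [427.2, -263.8, 10.8]
ee_rot: [[0.968, 0.25, 0.002], [0.25, -0.968, -0.001], [0.001, 0.002, -1.0]]
force: [0.4, 0.0, -0.4]
finger_gap: 39.4
grip_force: 0.0
t: 3.5
tcp_pos: [428.4, -264.8, 84.3]
ee_rot: [[0.968, 0.25, 0.006], [0.25, -0.968, -0.005], [0.005, 0.006, -1.0]]
force: [0.8, -0.2, -1.5]
finger_gap: 29.8
grip_force: 25.0
tcp [ 428.4 -264.8   84.3] pred px 312 336 r 34.9
circle 318.0 340.25 36.554504 -> [ 424.6 -267.2  110. ]
circle 318.75 305.5 33.693745 -> [ 441.  -263.2  110. ]
```

View pics/w3.png

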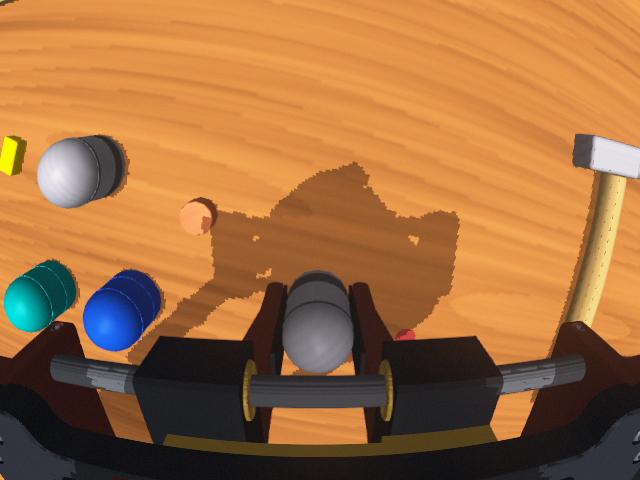

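```bash
python3 -m inch '{"linear":[[15,11,5],[45,33,5],[77,57,5],[109,81,5],[141,105,5],[173,129,5],[200,149,5],[213,158,5]],"twist":[0,0,0,0,0,0,0,0],"hand":[20,20,20,20,20,20,20,20]}'
python3 -m inch '{"linear":[[0,0,0],[0,0,0],[0,0,-10],[0,0,-25],[0,0,-45],[0,0,-55],[0,0,-60],[0,0,-60]],"twist":[0,0,0,0,0,0,0,0],"hand":[20,20,20,20,20,20,20,20]}'
python3 -c "
from h import *
s,c=dome(30,641,-106,18)
cv2.imwrite('pics/w4.png',c['image'][:,:,::-1])"
```

```text
t: 4.35
tcp_pos: [640.1, -102.8, 81.1]
ee_rot: [[0.968, 0.252, -0.004], [0.252, -0.968, 0.001], [-0.003, -0.002, -1.0]]
force: [-0.6, 0.7, -1.6]
finger_gap: 29.8
grip_force: 25.0
t: 5.15
tcp_pos: [638.7, -105.4, 23.3]
ee_rot: [[0.968, 0.25, -0.002], [0.25, -0.968, 0.0], [-0.002, -0.001, -1.0]]
force: [-0.4, -0.5, -1.9]
finger_gap: 29.5
grip_force: 25.0
tcp [ 638.7 -105.4   23.3] pred px 317 339 r 37.2
circle 319.0 339.25 37.88009 -> [ 641.3 -106.8   58. ]
circle 315.25 336.25 34.855476 -> [ 642.3 -105.    58. ]
```

View pics/w4.png

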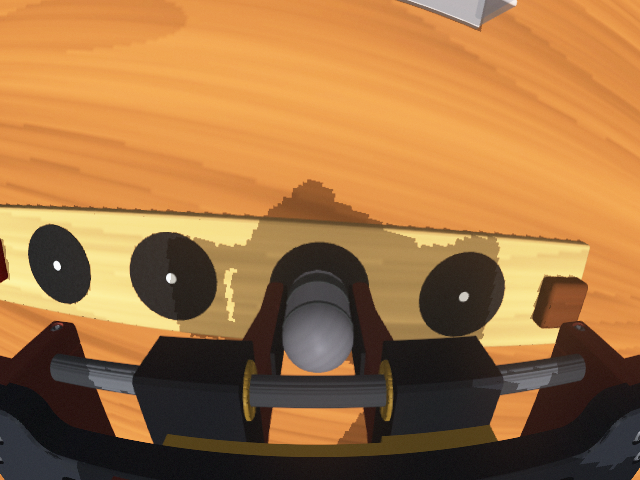

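The punch is held just above mark 3, with the white dots of mark 2 at (171,278) and mark 4 at (463,297). I'll use the midpoint of those dots to check the centring.

```bash
python3 -c "
from h import *
s=observe();c=read_camera('wrist')
A=wcast(s,c,171,278,10)[0];B=wcast(s,c,463,297,10)[0];print(A,B,(A+B)/2,np.linalg.norm(A-B))
print(wcast(s,c,319,339.25,52.5)[0],s['tcp_pos'])
m=cv2.inRange(c['image'],(0,0,0),(70,70,70))
"
```

```text
[626.16111544 -28.15092674  10.        ] [ 655.22411866 -186.00002306   10.        ] [ 640.69261705 -107.0754749    10.        ] 160.50232199235893
[ 637.7387725  -107.94289094   52.5       ] [ 639.32846658 -105.48424307   24.47072216]
```

```bash
python3 -m inch '{"linear":[[3,0,0],[3,0,-1],[3,0,-2],[3,0,-2.5],[3,0,-2.5]],"twist":[0,0,0,0,0],"hand":[20,20,20,20,20]}'
```

```text
t: 5.75
tcp_pos: [642.4, -105.3, 21.9]
ee_rot: [[0.968, 0.25, -0.0], [0.25, -0.968, 0.0], [-0.0, -0.0, -1.0]]
force: [-0.1, 0.5, -2.0]
finger_gap: 29.6
grip_force: 25.0
```

```bash
python3 -m inch '{"linear":[[0,0,-0.5],[0,0,-1],[0,0,-1],[0,0,-1]],"twist":[0,0,0,0],"hand":[20,20,20,20]}'
```

```text
t: 6.15
tcp_pos: [642.4, -105.3, 21.0]
ee_rot: [[0.968, 0.25, -0.0], [0.25, -0.968, 0.0], [-0.0, -0.0, -1.0]]
force: [0.6, 0.8, -2.3]
finger_gap: 29.5
grip_force: 25.0
```

```bash
python3 -m inch '{"linear":[[0,0,-0.5],[0,0,-0.5],[0,0,-1],[0,0,-1]],"twist":[0,0,0,0],"hand":[20,20,20,20]}'
```

```text
t: 6.55
tcp_pos: [642.5, -105.3, 20.4]
ee_rot: [[0.968, 0.25, 0.0], [0.25, -0.968, -0.0], [0.0, 0.0, -1.0]]
force: [-1.4, 1.1, 1.1]
finger_gap: 29.8
grip_force: 25.0
```

```bash
python3 -m inch '{"linear":[[0,0,0],[0,0,0],[0,0,0],[0,0,10],[0,0,40],[0,0,75],[0,0,85],[0,0,85]],"twist":[0,0,0,0,0,0,0,0],"hand":[32,40,50,50,50,50,60,70]}'
python3 -m inch '{"linear":[[-10,0,0],[-45,3,0],[-80,5,0],[-115,8,0],[-150,11,0],[-180,13,0],[-192,13,0],[-192,13,0]],"twist":[0,0,0,0,0,0,0,0],"hand":[70,75,75,75,75,75,75,75]}'
python3 -c "
from h import *
dome(46,450,-92)
dome(30,640,-106,10)
T=read_camera('top');cv2.imwrite('pics/t2.png',T['image'][:,:,::-1])"
```

```text
t: 7.35
tcp_pos: [643.9, -105.6, 108.2]
ee_rot: [[0.968, 0.25, 0.005], [0.25, -0.968, -0.001], [0.005, 0.002, -1.0]]
force: [0.3, 0.7, 0.1]
finger_gap: 62.8
grip_force: 0.0
t: 8.15
tcp_pos: [448.8, -92.1, 103.3]
ee_rot: [[0.968, 0.25, -0.002], [0.25, -0.968, 0.0], [-0.002, -0.001, -1.0]]
force: [0.0, 0.2, -0.7]
finger_gap: 74.9
grip_force: 0.0
tcp [448.8 -92.1 103.3] pred px 316 257 r 35.8
circle 318.25 246.25 35.330254 -> [457.6 -91.6  40. ]
tcp [449.7 -92.2 103.6] pred px 419 -25 r 22.9
```

```bash
cat >> h.py <<'E'
def low(D,x,y,base=0):
    "centre of the dome from the near (lower) half of its outline"
    s=observe();c=read_camera("wrist");u,v,k=wproj(s,c,(x,y,base+40));r=k*D/2
    h=cv2.cvtColor(c["image"],cv2.COLOR_RGB2HSV)
    m=cv2.morphologyEx(cv2.inRange(h,(0,0,30),(180,70,255)),cv2.MORPH_OPEN,np.ones((3,3)))
    p=near(m,int(u),int(v),int(r*1.6))[:,0,:].astype(float)
    for _ in range(4):
        q=p[p[:,1]>v+.15*r]
        A=np.c_[2*q,np.ones(len(q))];a=np.linalg.lstsq(A,(q**2).sum(1),rcond=None)[0]
        u,v=a[:2];R=np.sqrt(a[2]+u*u+v*v)
    print("pred r",round(r,1),"fit",round(u,1),round(v,1),round(R,1),len(q),"->",wcast(s,c,u,v,base+40)[0].round(1),"tcp",s["tcp_pos"].round(1))
    return c
E
python3 -c "
from h import *
c=low(46,450,-92)
cv2.imwrite('pics/w5.png',c['image'][150:400,150:500,::-1])"
```

```text
pred r 35.6 fit 317.9 257.6 34.8 89 -> [451.8 -93.5  40. ] tcp [450.6 -92.2 104.1]
```

View pics/w5.png

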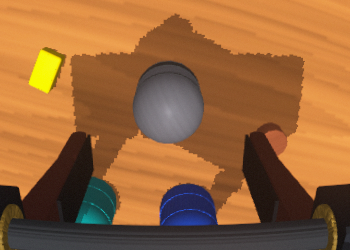

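View pics/t2.png

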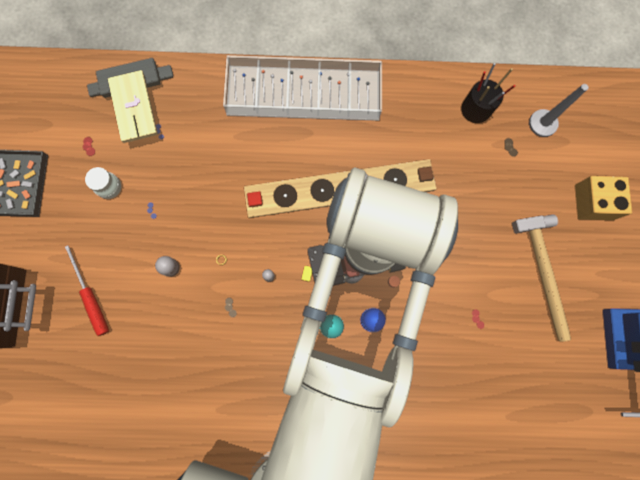

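The crop shows the 46 mm punch centred between the open fingers, and the fitted position is (451.5,-93). In the top view the arm hides mark 3, so I'll check that placing later.

```bash
python3 -m inch '{"linear":[[1,-1,-20],[1,-1,-45],[1,-1,-70],[1,-1,-85],[1,-1,-93],[1,-1,-93],[1,-1,-93],[1,-1,-93]],"twist":[0,0,0,0,0,0,0,0],"hand":[70,70,70,70,70,70,60,52]}' 35
python3 -m inch '{"linear":[[0,0,0],[0,0,0],[0,0,0],[0,0,5],[0,0,30],[0,0,60],[0,0,80],[0,0,80]],"twist":[0,0,0,0,0,0,0,0],"hand":[40,36,36,36,36,36,36,36]}' 35
python3 -c "
from h import *
s=observe();low(46,s['tcp_pos'][0],s['tcp_pos'][1],s['tcp_pos'][2]-10.5)"
```

```text
t: 9.15
tcp_pos: [452.4, -93.5, 13.4]
ee_rot: [[0.968, 0.25, 0.002], [0.25, -0.968, -0.001], [0.002, 0.001, -1.0]]
force: [0.9, 0.1, 0.6]
finger_gap: 57.7
grip_force: 0.0
t: 9.95
tcp_pos: [452.7, -94.0, 94.5]
ee_rot: [[0.968, 0.25, 0.004], [0.25, -0.968, -0.002], [0.004, 0.003, -1.0]]
force: [0.5, -0.5, -4.3]
finger_gap: 45.4
grip_force: 35.0
pred r 55.0 fit 315.1 354.2 64.3 309 -> [444.1 -96.4 124. ] tcp [452.7 -94.   94.5]
```

```bash
python3 -m inch '{"linear":[[10,9,0],[33,30,0],[60,54,0],[86,78,0],[112,102,0],[136,123,0],[152,138,0],[159,144,0]],"twist":[0,0,0,0,0,0,0,0],"hand":[36,36,36,36,36,36,36,36]}'
python3 -m inch '{"linear":[[0,0,0],[0,0,-10],[0,0,-25],[0,0,-45],[0,0,-60],[0,0,-66],[0,0,-66],[0,0,-66]],"twist":[0,0,0,0,0,0,0,0],"hand":[36,36,36,36,36,36,36,36]}'
python3 -c "
from h import *
s,c=dome(46,611,51,13)
cv2.imwrite('pics/w6.png',c['image'][:,:,::-1])"
```

```text
t: 10.8
tcp_pos: [610.5, 53.0, 88.5]
ee_rot: [[0.968, 0.252, -0.004], [0.252, -0.968, 0.0], [-0.004, -0.002, -1.0]]
force: [-0.5, -0.1, -5.7]
finger_gap: 45.4
grip_force: 35.0
t: 11.6
tcp_pos: [610.7, 50.5, 26.3]
ee_rot: [[0.968, 0.25, 0.001], [0.25, -0.968, 0.0], [0.001, 0.0, -1.0]]
force: [0.2, 0.4, -4.9]
finger_gap: 45.6
grip_force: 35.0
tcp [610.7  50.5  26.3] pred px 313 332 r 54.2
circle 319.25 336.75 55.165356 -> [609.5  48.1  53. ]
circle 315.75 290.25 49.198925 -> [630.3  54.9  53. ]
```

View pics/w6.png

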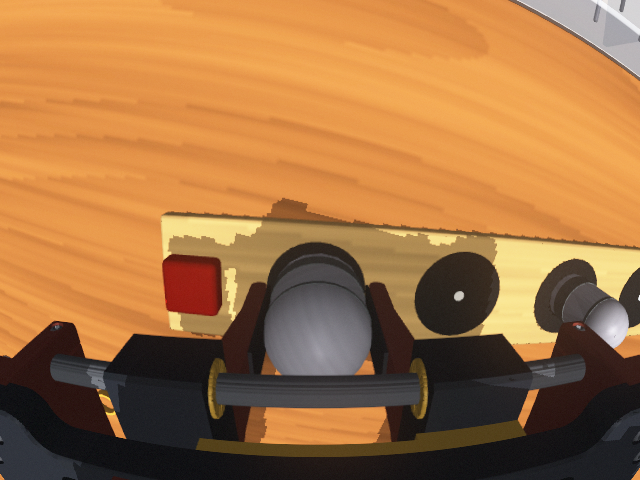

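```bash
python3 -c "
from h import *
s=observe();c=read_camera('wrist')
print(wcast(s,c,459,296,10)[0]+[-14.6,78.6,0],wcast(s,c,319.2,336.7,54)[0],s['tcp_pos'])"
python3 -m inch '{"linear":[[1,0.5,-0.5],[1,0.5,-1],[1,0.5,-2],[1,0.5,-2.5],[1,0.5,-2.5]],"twist":[0,0,0,0,0],"hand":[36,36,36,36,36]}'
```

```text
[611.48350144  50.10383655  10.        ] [610.13241592  48.24900785  54.        ] [610.9157309   50.57483599  26.64477342]
t: 12.2
tcp_pos: [611.3, 51.2, 23.3]
ee_rot: [[0.968, 0.25, -0.0], [0.25, -0.968, 0.0], [-0.0, -0.0, -1.0]]
force: [0.4, 0.6, -5.6]
finger_gap: 45.7
grip_force: 35.0
```

```bash
python3 -m inch '{"linear":[[0,0.5,-0.5],[0,0.5,-1],[0,0.5,-1],[0,0.5,-1]],"twist":[0,0,0,0],"hand":[36,36,36,36]}'
```

```text
t: 12.6
tcp_pos: [611.6, 51.5, 23.2]
ee_rot: [[0.968, 0.25, 0.0], [0.25, -0.968, -0.0], [0.0, 0.0, -1.0]]
force: [-2.4, -0.8, 0.9]
finger_gap: 45.6
grip_force: 35.0
```

```bash
python3 -m inch '{"linear":[[0,0,0],[0,0,0],[0,0,0],[0,0,10],[0,0,40],[0,0,75],[0,0,83],[0,0,83]],"twist":[0,0,0,0,0,0,0,0],"hand":[50,55,58,58,58,58,55,50]}'
python3 -m inch '{"linear":[[-10,1,0],[-40,6,0],[-72,10,0],[-104,15,0],[-136,20,0],[-162,24,0],[-175,25.5,0],[-175,25.5,0]],"twist":[0,0,0,0,0,0,0,0],"hand":[50,50,50,50,50,50,50,50]}'
python3 -c "
from h import *
S=read_camera('scene');cv2.imwrite('pics/s2.png',S['image'][:,:,::-1])
low(22,436,77);dome(22,436,77)"
```

```text
t: 13.4
tcp_pos: [612.8, 51.8, 108.3]
ee_rot: [[0.968, 0.25, 0.005], [0.25, -0.968, 0.0], [0.005, 0.001, -1.0]]
force: [0.6, -0.3, -0.9]
finger_gap: 51.0
grip_force: 0.0
t: 14.2
tcp_pos: [434.1, 77.4, 103.6]
ee_rot: [[0.968, 0.251, -0.003], [0.251, -0.968, -0.0], [-0.003, -0.001, -1.0]]
force: [-0.4, -0.2, 0.2]
finger_gap: 49.9
grip_force: 0.0
pred r 17.1 fit 316.3 255.2 16.1 42 -> [437.7  77.4  40. ] tcp [435.2  77.3 103.9]
tcp [435.9  77.2 104.2] pred px 316 259 r 17.0
circle 315.75 255.25 17.340559 -> [438.2  77.6  40. ]
circle 317.25 243.25 17.13967 -> [446.3  78.7  40. ]
```

View pics/s2.png

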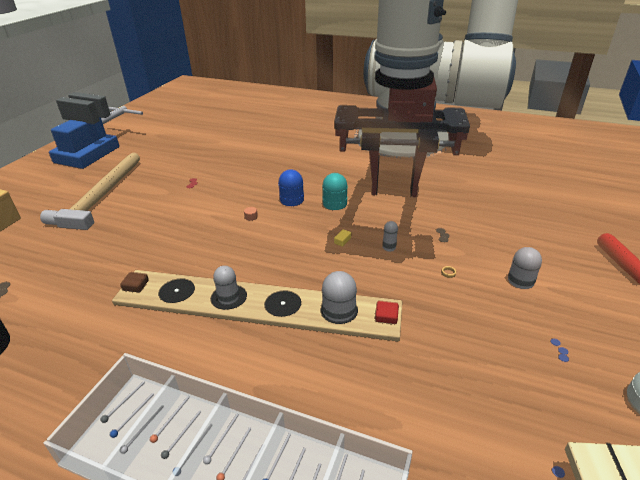

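The 30 mm and 46 mm punches stand on their marks, at about (226,290) and (340,300). The arm is above the 22 mm punch, which is at (438,77.5).

```bash
python3 -m inch '{"linear":[[2,0,-20],[2,0,-45],[2,0,-70],[2,0,-85],[2,0,-93],[2,0,-93],[2,0,-93],[2,0,-93]],"twist":[0,0,0,0,0,0,0,0],"hand":[46,46,46,46,46,46,40,30]}' 20
python3 -m inch '{"linear":[[0,0,0],[0,0,0],[0,0,0],[0,0,5],[0,0,30],[0,0,60],[0,0,90],[0,0,90]],"twist":[0,0,0,0,0,0,0,0],"hand":[20,12,12,12,12,12,12,12]}' 20
python3 -m inch '{"linear":[[10,-10,0],[32,-38,0],[60,-73,0],[85,-105,0],[110,-135,0],[135,-165,0],[160,-197,0],[160,-197,0]],"twist":[0,0,0,0,0,0,0,0],"hand":[12,12,12,12,12,12,12,12]}'
```

```text
t: 15.15
tcp_pos: [439.4, 77.3, 13.9]
ee_rot: [[0.968, 0.25, 0.002], [0.25, -0.968, 0.0], [0.002, 0.0, -1.0]]
force: [0.7, 0.2, 0.3]
finger_gap: 35.7
grip_force: 0.0
t: 15.95
tcp_pos: [440.6, 77.3, 107.2]
ee_rot: [[0.968, 0.25, 0.008], [0.25, -0.968, 0.001], [0.007, 0.001, -1.0]]
force: [0.0, -0.3, -1.0]
finger_gap: 21.4
grip_force: 20.0
t: 16.75
tcp_pos: [598.8, -124.4, 97.6]
ee_rot: [[0.969, 0.246, -0.006], [0.246, -0.969, -0.0], [-0.006, -0.001, -1.0]]
force: [-1.2, 0.5, -1.5]
finger_gap: 21.7
grip_force: 20.0
```

```bash
python3 -m inch '{"linear":[[15,-17,0],[38,-44,0],[57,-65.5,0],[57,-65.5,-10],[57,-65.5,-35],[57,-65.5,-60],[57,-65.5,-74],[57,-65.5,-74]],"twist":[0,0,0,0,0,0,0,0],"hand":[12,12,12,12,12,12,12,12]}'
python3 -m inch '{"linear":[[0,0,0],[0,0,0]],"twist":[0,0],"hand":[12,12]}'
python3 -c "
from h import *
s,c=dome(22,655,-185,15)
cv2.imwrite('pics/w7.png',c['image'][:,:,::-1])"
```

```text
t: 17.55
tcp_pos: [653.4, -184.3, 25.0]
ee_rot: [[0.968, 0.251, -0.005], [0.251, -0.968, 0.002], [-0.005, -0.003, -1.0]]
force: [0.4, -0.2, -0.2]
finger_gap: 21.6
grip_force: 20.0
t: 17.75
tcp_pos: [655.9, -185.3, 29.7]
ee_rot: [[0.968, 0.25, 0.002], [0.25, -0.968, -0.001], [0.001, 0.001, -1.0]]
force: [-0.8, -0.6, -1.0]
finger_gap: 21.6
grip_force: 20.0
tcp [ 655.9 -185.3   29.7] pred px 313 333 r 25.6
circle 317.25 338.75 27.357794 -> [ 652.6 -187.4   55. ]
circle 318.0 312.5 23.70511 -> [ 665.2 -184.4   55. ]
```

View pics/w7.png

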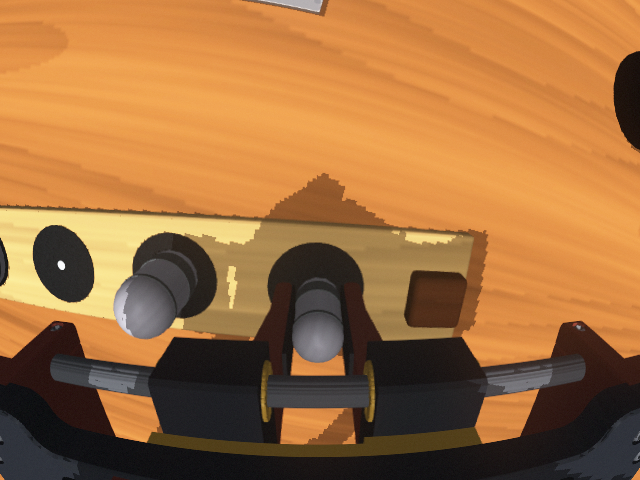

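```bash
python3 -m inch '{"linear":[[0.5,0,-2],[0.5,0,-4],[0.5,0,-6],[0.5,0,-7],[0.5,0,-7]],"twist":[0,0,0,0,0],"hand":[12,12,12,12,12]}'
python3 -m inch '{"linear":[[0,0,-0.5],[0,0,-0.5],[0,0,-0.5]],"twist":[0,0,0],"hand":[12,12,12]}'
```

```text
t: 18.3
tcp_pos: [656.1, -185.3, 22.3]
ee_rot: [[0.968, 0.25, 0.001], [0.25, -0.968, -0.0], [0.001, 0.0, -1.0]]
force: [-1.0, 1.4, 4.2]
finger_gap: 21.5
grip_force: 20.0
t: 18.6
tcp_pos: [656.1, -185.3, 22.3]
ee_rot: [[0.968, 0.25, 0.001], [0.25, -0.968, -0.0], [0.001, 0.0, -1.0]]
force: [-3.0, 0.0, 6.2]
finger_gap: 21.5
grip_force: 20.0
```

```bash
python3 -m inch '{"linear":[[0,0,0.5],[0,0,0.5],[0,0,0.5],[0,0,10],[0,0,40],[0,0,75],[0,0,86],[0,0,86]],"twist":[0,0,0,0,0,0,0,0],"hand":[24,30,36,36,36,36,50,60]}'
python3 -m inch '{"linear":[[-5,10,0],[-18,40,0],[-31,70,0],[-44,100,0],[-57,130,0],[-70,160,0],[-83,190,0],[-96,220,0]],"twist":[0,0,0,0,0,0,0,0],"hand":[66,66,66,66,66,66,66,66]}'
python3 -m inch '{"linear":[[-13,30,0],[-26,60,0],[-39,90,0],[-52,120,0],[-65,150,0],[-80,180,0],[-93,210,0],[-106,240,0]],"twist":[0,0,0,0,0,0,0,0],"hand":[66,66,66,66,66,66,66,66]}'
python3 -m inch '{"linear":[[-2,3,0],[-2,3,0]],"twist":[0,0],"hand":[66,66]}'
python3 -c "
from h import *
low(38,450,281);dome(38,450,281)
c=read_camera('scene')
cv2.imwrite('pics/s3.png',cv2.resize(c['image'][230:350,100:420,::-1],None,fx=2.5,fy=2.5,interpolation=cv2.INTER_CUBIC))
c=read_camera('top')
cv2.imwrite('pics/t3.png',cv2.resize(c['image'][140:240,230:450,::-1],None,fx=3.5,fy=3.5,interpolation=cv2.INTER_CUBIC))"
```

```text
t: 19.4
tcp_pos: [657.3, -185.8, 110.2]
ee_rot: [[0.968, 0.25, 0.005], [0.25, -0.968, -0.002], [0.005, 0.003, -1.0]]
force: [0.7, 0.6, 0.2]
finger_gap: 48.4
grip_force: 0.0
t: 20.2
tcp_pos: [557.5, 36.4, 104.0]
ee_rot: [[0.968, 0.25, -0.004], [0.25, -0.968, 0.0], [-0.004, -0.001, -1.0]]
force: [-0.4, -1.0, -0.5]
finger_gap: 66.0
grip_force: 0.0
t: 21.0
tcp_pos: [451.5, 275.5, 104.1]
ee_rot: [[0.968, 0.25, -0.004], [0.25, -0.968, -0.002], [-0.004, 0.001, -1.0]]
force: [0.7, -0.2, 0.6]
finger_gap: 65.8
grip_force: 0.0
t: 21.2
tcp_pos: [450.3, 277.9, 104.8]
ee_rot: [[0.968, 0.252, -0.003], [0.252, -0.968, -0.002], [-0.003, 0.001, -1.0]]
force: [-0.7, -0.6, -0.1]
finger_gap: 65.8
grip_force: 0.0
pred r 29.4 fit 308.3 256.0 28.2 71 -> [450.6 282.7  40. ] tcp [450.3 277.9 104.8]
tcp [451.  277.2 105.2] pred px 309 258 r 29.3
circle 309.0 246.75 28.346924 -> [457.4 283.1  40. ]
```

View pics/s3.png

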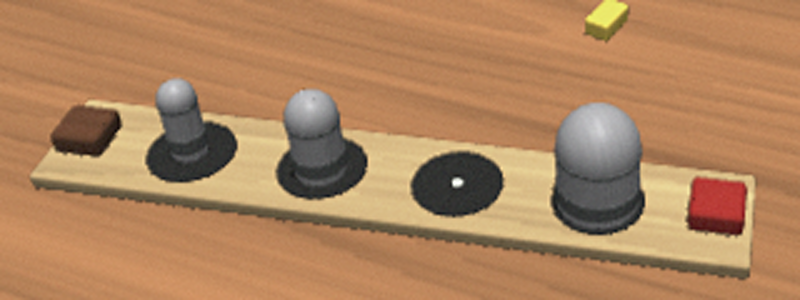

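View pics/t3.png

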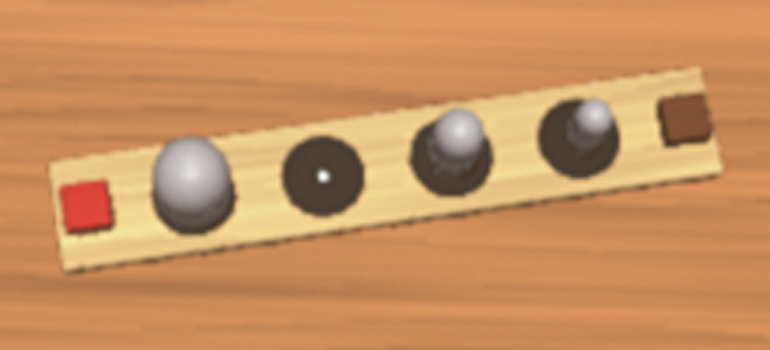

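The scene crop shows the thin punch's foot centred on mark 4 at (190,151), the 30 mm near the centre of mark 3 at (320,168), and the 46 mm centred on mark 1 at (598,208). The top crop shows the same, with mark 2 empty at (323,176).

```bash
python3 -m inch '{"linear":[[0,5,-5],[0,5,-30],[0,5,-60],[0,5,-85],[0,5,-93],[0,5,-93],[0,5,-93],[0,5,-93]],"twist":[0,0,0,0,0,0,0,0],"hand":[66,66,66,66,66,66,56,46]}' 30
python3 -m inch '{"linear":[[0,0,0],[0,0,0],[0,0,0],[0,0,5],[0,0,30],[0,0,60],[0,0,90],[0,0,90]],"twist":[0,0,0,0,0,0,0,0],"hand":[36,30,28,28,28,28,28,28]}' 30
python3 -m inch '{"linear":[[5,-10,0],[15,-35,0],[30,-66,0],[45,-97,0],[60,-130,0],[75,-163,0],[90,-196,0],[90,-196,0]],"twist":[0,0,0,0,0,0,0,0],"hand":[28,28,28,28,28,28,28,28]}'
```

```text
t: 22.2
tcp_pos: [453.1, 283.2, 15.9]
ee_rot: [[0.968, 0.25, 0.003], [0.25, -0.968, 0.001], [0.003, -0.001, -1.0]]
force: [0.2, -0.3, 0.3]
finger_gap: 53.4
grip_force: 0.0
t: 23.0
tcp_pos: [453.8, 283.5, 108.4]
ee_rot: [[0.968, 0.25, 0.006], [0.25, -0.968, 0.003], [0.007, -0.001, -1.0]]
force: [1.2, 0.4, -2.9]
finger_gap: 37.5
grip_force: 30.0
t: 23.8
tcp_pos: [541.8, 81.7, 100.3]
ee_rot: [[0.969, 0.245, -0.005], [0.245, -0.969, -0.003], [-0.005, 0.002, -1.0]]
force: [0.7, 0.5, -3.4]
finger_gap: 37.7
grip_force: 30.0
```

```bash
python3 -m inch '{"linear":[[8,-11,4],[26,-36,4],[47,-64,4],[65,-89,4],[78,-106,4],[84,-114,4],[84,-114,4],[84,-114,4]],"twist":[0,0,0,0,0,0,0,0],"hand":[28,28,28,28,28,28,28,28]}'
python3 -m inch '{"linear":[[0,0,-10],[0,0,-35],[0,0,-60],[0,0,-74],[0,0,-78],[0,0,-78],[0,0,-78]],"twist":[0,0,0,0,0,0,0],"hand":[28,28,28,28,28,28,28]}'
python3 -c "
from h import *
s,c=dome(38,626,-28,15)
cv2.imwrite('pics/w8.png',c['image'][:,:,::-1])"
```

```text
t: 24.6
tcp_pos: [625.4, -26.4, 107.3]
ee_rot: [[0.968, 0.251, -0.002], [0.251, -0.968, 0.001], [-0.001, -0.001, -1.0]]
force: [0.7, 0.0, -2.8]
finger_gap: 38.0
grip_force: 30.0
t: 25.3
tcp_pos: [626.7, -27.2, 31.5]
ee_rot: [[0.968, 0.25, 0.002], [0.25, -0.968, -0.0], [0.002, 0.001, -1.0]]
force: [-1.2, -0.0, -3.1]
finger_gap: 37.7
grip_force: 30.0
tcp [626.7 -27.2  31.5] pred px 316 331 r 43.8
circle 316.5 335.5 44.299328 -> [623.9 -28.9  55. ]
```

View pics/w8.png

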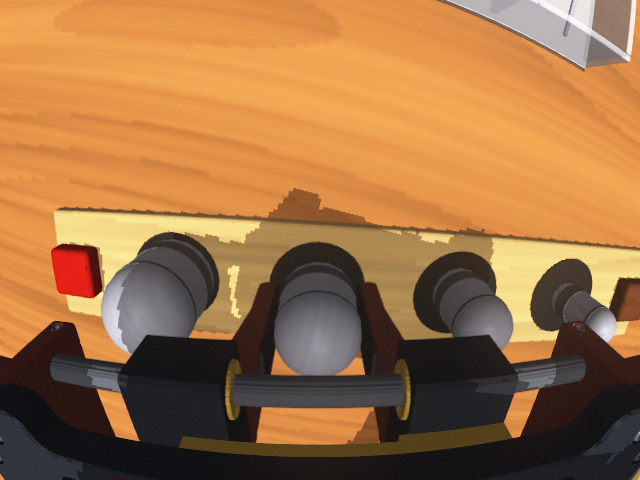

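```bash
python3 -m inch '{"linear":[[0,-0.5,-2],[0,-0.5,-4],[0,-0.5,-6],[0,-0.5,-7],[0,-0.5,-7]],"twist":[0,0,0,0,0],"hand":[28,28,28,28,28]}'
python3 -m inch '{"linear":[[0,0,-0.5],[0,0,-0.7],[0,0,-0.7]],"twist":[0,0,0],"hand":[28,28,28]}'
```

```text
t: 25.85
tcp_pos: [626.3, -27.9, 25.2]
ee_rot: [[0.968, 0.25, 0.001], [0.25, -0.968, -0.0], [0.001, 0.001, -1.0]]
force: [-3.9, 0.1, 5.5]
finger_gap: 37.4
grip_force: 30.0
t: 26.15
tcp_pos: [626.3, -27.9, 25.2]
ee_rot: [[0.968, 0.25, 0.002], [0.25, -0.968, -0.0], [0.002, 0.001, -1.0]]
force: [-5.0, 0.4, 8.0]
finger_gap: 37.6
grip_force: 30.0
```

Contact. I'll release, rise and back the arm away to check.

```bash
python3 -m inch '{"linear":[[0,0,0.7],[0,0,0.7],[0,0,0.7],[0,0,10],[0,0,40],[0,0,75],[0,0,86],[0,0,86]],"twist":[0,0,0,0,0,0,0,0],"hand":[40,46,52,52,52,52,52,52]}'
python3 -m inch '{"linear":[[-10,0,0],[-40,0,0],[-75,0,0],[-110,0,0],[-145,0,0],[-180,0,0],[-210,0,0],[-210,0,0]],"twist":[0,0,0,0,0,0,0,0],"hand":[52,52,52,52,52,52,52,52]}'
python3 -m inch '{"linear":[[0,0,0],[-10,10,20],[-25,40,40],[-25,75,60],[-25,110,60],[-25,145,60],[-25,180,60],[-25,180,60]],"twist":[0,0,0,0,0,0,0,0],"hand":[52,52,52,52,52,52,52,52]}'
python3 - <<'E'
from h import *
T=read_camera("top");S=read_camera("scene")
M={46:(611.1,51),38:(625.7,-27.7),30:(640.3,-106.2),22:(654.9,-185)}
def pj(c,X):
    p=c["camera_from_world"]@np.r_[X,1];f=c["K"][0,0];return c["K"][0,2]-f*p[0]/p[2],c["K"][1,2]+f*p[1]/p[2],-f/p[2]
for D,m in M.items():
    rs=[]
    for c in(T,S):
        u,v,k=pj(c,(*m,50));r=k*D/2;w=int(2.2*r)+2;x0,y0=int(u)-w,int(v)-w
        g=cv2.resize(cv2.cvtColor(c["image"],cv2.COLOR_RGB2HSV)[y0:y0+2*w,x0:x0+2*w],None,fx=6,fy=6,interpolation=cv2.INTER_CUBIC)
        # dome outline points on the upper side, bright grey
        mk=cv2.inRange(g,(0,0,105),(180,60,255))
        p=near(mk,int((u-x0)*6),int((v-y0)*6),int(r*6*1.6))[:,0,:]/6+[x0-.42,y0-.42]
        U,V=u,v
        for _ in range(5):
            q=p[p[:,1]<V-.1*r];a=np.linalg.lstsq(np.c_[2*q,np.ones(len(q))],(q**2).sum(1),rcond=None)[0];U,V=a[:2]
        rs.append(ray(c,U,V));print(D,"pred",round(u,1),round(v,1),round(r,1),"fit",U.round(1),V.round(1),np.sqrt(a[2]+U*U+V*V).round(1),plane(c,U,V,50).round(1)-[*m,50])
    X,e=tri(*rs);print("  tri",X.round(1),"err",round(e,1))
c=S;cv2.imwrite('pics/s4.png',cv2.resize(c['image'][230:350,100:420,::-1],None,fx=2.5,fy=2.5,interpolation=cv2.INTER_CUBIC))
E
```

```text
t: 26.95
tcp_pos: [627.4, -27.9, 111.2]
ee_rot: [[0.968, 0.25, 0.005], [0.25, -0.968, -0.0], [0.005, 0.002, -1.0]]
force: [0.4, 0.5, 0.7]
finger_gap: 52.1
grip_force: 0.0
t: 27.75
tcp_pos: [412.3, -27.5, 105.8]
ee_rot: [[0.968, 0.25, -0.004], [0.25, -0.968, 0.0], [-0.003, -0.001, -1.0]]
force: [0.8, -0.7, 0.0]
finger_gap: 52.0
grip_force: 0.0
t: 28.55
tcp_pos: [390.9, 155.6, 166.9]
ee_rot: [[0.967, 0.255, -0.003], [0.255, -0.967, 0.001], [-0.002, -0.001, -1.0]]
force: [-0.1, -0.6, -1.3]
finger_gap: 52.1
grip_force: 0.0
46 pred 283.9 189.7 11.2 fit 284.1 189.5 10.5 [ 0.5 -0.4  0. ]
46 pred 338.7 288.8 17.3 fit 338.8 287.5 16.8 [-2.2 -0.8  0. ]
  tri [610.9  50.7  51.9] err 0.5
38 pred 322.5 184.0 9.2 fit 323.1 184.6 8.8 [-1.3 -1.4  0. ]
38 pred 280.4 282.1 14.0 fit 280.0 280.3 13.5 [-3.3 -2.1  0. ]
  tri [623.9 -29.   51.5] err 0.2
30 pred 360.6 178.4 7.3 fit 360.6 177.7 6.9 [1.5 0.1 0. ]
30 pred 224.5 275.8 10.8 fit 223.9 275.6 10.4 [-0.1 -0.9  0. ]
  tri [ 641.4 -106.1   51.2] err 0.2
22 pred 398.6 172.8 5.3 fit 399.2 173.1 5.1 [-0.5 -1.2  0. ]
22 pred 170.5 269.7 7.8 fit 169.9 268.7 7.7 [-1.5 -2.2  0. ]
  tri [ 654.2 -186.1   50.9] err 0.4
```

View pics/s4.png

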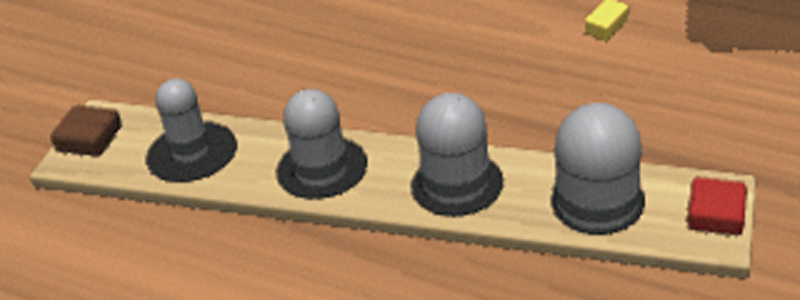

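All four punches stand upright in order of size, each within about 2 mm of its mark's centre, and the gripper is clear of them. In the last crop they are at x of about 176, 313, 451 and 598, running up to the red block at 718.

```bash
python3 -m inch '{"linear":[[0,0,0],[0,0,0],[0,0,0]],"twist":[0,0,0],"hand":[52,52,52]}' >/dev/null; python3 -c "
from plant import hand_in
print(hand_in())"
```

```text
the job is handed in; nothing more can be done
None
```

The job is handed in: all four punches stand upright and free on their marks, thickest next to the red block and thinnest farthest away, each within about 2 mm of centre by the two fixed cameras, done in about 29 s of robot time.

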